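# Tare the kitchen scale and weigh an egg

## Robot

A 6-joint arm with a two-finger parallel gripper is mounted at the origin on the work surface. World frame = base frame: x ahead of the robot, y to its left, z up, the work surface at z = 0. Lengths are in m, angles in rad, forces in N, time in s.
With the tool pointing down it reaches from about 0.35 to 0.85 m from the base axis. Payload 8.1 kg.
Tool frame: the origin (TCP) lies between the finger pads, 19 mm behind the fingertips; this is the grasp point; z points along the fingers, y is the line along which they close (so a half turn about z gives the same grasp; the last joint's range is limited). The gripper opens to 93 mm and grips with 3 to 60 N. Pads are 15 mm wide; open, the fingers measure 128 mm over their backs; the gripper's body (75 mm by 188 mm) begins 65 mm behind the grasp point.
Start: joints at [-1.254, 0.13, 1.488, -0, 1.523, -0.085], TCP at [0.235, -0.552, 0.237] pointing down, gripper open.
Joint ranges: [-2.96, 2.96], [-0.89, 2.26], [0.02, 2.5], [-1.34, 4.48], [0, 2.73], [-2.66, 2.66]. Speed limits (rad/s): [2.39, 2.39, 2.79, 3.14, 3.14, 3.14].

## Interface

Orientations are given as a rotation vector (axis times angle).
In Python, from plant import robot gives the robot as it stands.
- The arm moves only by the tool apply_moves, never from a script. Its arguments are lists of equal length, an entry for each row: "delta_pos": the shift along the tool's x, y, z in cm, a list of three; "twist": the turn about the tool's z in rad. A call has 1 to 8 rows; each row shifts and turns the commanded pose from where the row before left it, along the tool's axes as they then stand; what a row does not reach is not made up. A row lasts 1/8 s, in which the tool goes at most 62.5 mm and 10.7 degrees, less where a joint would pass 70% of its speed; a pose out of reach is approached as far as the arm can. A call with a gripper value outside its range is refused whole. "gripper" is the finger opening in cm, from 0 to 9.3, set as the call begins (left out, the last holds). The fingers move at their own pace and stop on an object; "squeeze" is the grip in N (left out, the last holds). Time passes only in rows, so rows that do not move let the fingers close. It gives the time, the measured TCP pose, the force, the opening and the grip force at its end, in the units of the state.
- robot.read_state(): the state, without advancing time (a new reading comes with each control period).
- robot.read_camera(name): name is "scene" or "top" or "wrist"; returns a dict with "frame" (480x640x3 uint8, red, green, blue), "vertical_fov" (degrees; the focal length in pixels is half the picture's height over the tangent of half this angle, whatever the lens; pixels are square), "cx", "cy" (the principal point, pixels), "R" (3x3) and "t" (3): a world point X has camera coordinates R X + t. Camera axes: x right, y down, z forward; pixel columns grow to the right and rows downward; lengths in m; the calibration is good to about 2 mm. A picture is of the moment at which its call begins. There is no depth.
- robot.close_job(): hands the job in; it is judged then, once.
The state is a dict: "t": time; "q": joint angles; "dq": joint speeds; "joint_torque": joint torques, N m; "tool_pos": TCP position; "orientation": TCP orientation; "force": force on the tool from outside, world axes, zero at the start; "wrist_torque": the same for the moment, N m; "opening": finger opening in m; "gripper_force": force on a finger pad.
Only numpy, scipy, OpenCV 4.12 (cv2) and the standard library are available. Lean on these libraries where they do the work, as an engineer would, in place of code of your own. Each camera call takes 0.05 s, during which the arm holds its last target. There are 200 camera calls.

## Task

Weigh the smaller of the two eggs by itself: first take the salt shaker off the scale's pan and stand it upright on the counter, then stand the empty egg cup in the middle of the pan and turn the tare knob until the dial's zero mark is exactly at the pointer. Only then stand the small egg upright in the cup, its blunt end down as it is now, so that the pointer shows the egg's own weight, and do not turn the dial again. Set things down without dropping them, and leave the larger egg, the jam jar and the spoon alone.

Things in the scene. Friction and masses are not known exactly. Their poses are not given: they have to be found in the camera images.
- scale: white kitchen scale standing on the counter, fixed. Housing 165 x 310 mm (own x, y), top 50 mm above the counter. Origin: centre of its underside. Round pan centred 80 mm to its +y, dial with tare knob centred 75 mm to its -y.
- pan_top (a point): centre of the flat steel pan's top (pan 128 mm across, 76 mm above the counter when empty). The pan rides on a spring: it sinks 1 mm for every 25 g (18 mm at most), and that turns the pointer.
- dial_grip (a point): point on the vertical axis of the tare knob, at the height to grip (TCP here, tool straight down): 8 mm below the knob's top. Knob: round, fluted, aluminium, 44 mm across, 30 mm high, its top 86 mm above the counter. It is fixed on the white dial plate (110 mm across, top 56 mm above the counter) and turns it, with light friction (0.05 N m); it stays where it is left.
- dial_zero (a point): zero mark of the dial: the outer end, at the plate's rim, 55 mm from the knob's axis, of the one broad black bar (28 x 7 mm) printed on the white dial plate. It turns with the knob. The other marks are fine lines, one per 10 g (8 degrees), longer every 50 g.
- pointer_tip (a point): inner end of the pointer, at the rim of the dial plate, 55 mm from the knob's axis: a slim black arm with a broader outer end that sticks out from under the dial plate and moves around it. It turns clockwise seen from above, 8 degrees per 10 g on the pan; with the pan empty it points to the scale's -x. The dial reads zero when dial_zero coincides with pointer_tip (same radius and height).
- dial_60 (a point): the 60 g graduation on the dial plate's rim, 55 mm from the knob's axis, 48 degrees clockwise of the zero mark. The small egg weighs 60 g.
- shaker: glass salt shaker with a steel cap, 42 mm across, 81 mm high, about 100 g, standing on the pan at the start. Origin: centre of its underside.
- cup: empty white china egg cup, 62 mm high, 72 to 112 g. Foot 50 mm across, thin stem 20 mm across, bowl 47 mm across outside between 40 and 62 mm height, its mouth 39 mm across and about 30 mm deep. Origin: centre of its underside.
- egg: the smaller egg, white, 43 mm across (widest about 27 mm above its underside), 58 mm high, 60 g. Origin: its lowest point, the blunt end; z along the egg. It stands in one hollow of the tray and sinks 13 to 15 mm below the tray's top; in the egg cup it sinks as far below the cup's rim (origin about 48 mm above the cup's origin).
- big_egg: the larger egg, white, 51 mm across, 69 mm high, standing in the other hollow of the tray; to be left alone. Origin: its lowest point.
- tray: grey moulded-pulp egg tray, fixed, 170 x 84 mm (own x, y), 24 mm high, with two round hollows 39 mm across, 41 mm to either side of its centre along its own x. Origin: centre of its underside.
- jam: jam jar, amber glass, 68 mm across, 85 mm high; to be left alone. Origin: centre of its underside.
- spoon: steel spoon, 170 mm long, lying on the counter along its own x; to be left alone. Origin: middle of its length, on the counter.
Things that resemble listed ones, but are neither listed nor needed, are in the scene too. What is shaped like the cup but turquoise is not meant.

How it is judged:
On the way, in this order (a step that is already met when the one before it is completed fails the run):
1. the salt shaker stands upright on the counter, let go, the egg cup not yet on the pan (height (world z) of shaker between -0.008 and 0.008 m and angle between shaker's own z axis and vertical below 0.12 rad and contact force between the fingers and shaker below 0.05 N and horizontal distance between cup and pan_top above 0.06 m), for 0.2 s.
2. the egg cup stands on the pan, let go (horizontal distance between cup and pan_top below 0.04 m and z of cup in the frame of pan_top between -0.004 and 0.004 m and angle between cup's own z axis and vertical below 0.12 rad and contact force between the fingers and cup below 0.05 N), for 0.2 s.
3. with only the cup on the pan and the knob let go, the dial reads zero: zero mark within 5 mm of the pointer (all of step 2 and distance between dial_zero and pointer_tip below 0.005 m and contact force between the fingers and dial below 0.05 N and horizontal distance between egg and cup above 0.05 m), for 0.3 s.
4. the small egg stands upright in the egg cup, let go (horizontal distance between cup and pan_top below 0.04 m and z of cup in the frame of pan_top between -0.004 and 0.004 m and angle between cup's own z axis and vertical below 0.12 rad and horizontal distance between egg and cup below 0.012 m and z of egg in the frame of cup between 0.035 and 0.058 m and angle between egg's own z axis and vertical below 0.35 rad and contact force between the fingers and egg below 0.05 N), for 0.2 s.
At the end, for the whole second after the job is handed in: Cup upright on the pan, within 40 mm of its middle; small egg in the cup, within 12 mm of its axis, tilted under 0.35 rad, its foot 35 to 58 mm above the cup's; shaker upright on the counter; pointer within 7.5 mm of the dial's 60 g graduation (the egg's own weight); all let go and at rest (all of step 4 and height (world z) of shaker between -0.008 and 0.008 m and angle between shaker's own z axis and vertical below 0.12 rad and distance between dial_60 and pointer_tip below 0.0075 m and linear speed of each of egg, cup, shaker below 0.03 m/s); the robot touches nothing.
It fails at once if the larger egg is moved by more than 20 mm (distance of big_egg from where it was at the start of the episode above 0.02 m).
It fails at once if the jam jar or the spoon is moved by more than 30 mm (distance of any of jam, spoon from where it was at the start of the episode above 0.03 m).
It fails at once if the small egg, the cup or the shaker is dropped (falls free faster than 0.75 m/s, a drop of about 30 mm) ((linear speed of egg above 0.75 m/s and contact force between the fingers and egg below 0.05 N) or (linear speed of cup above 0.75 m/s and contact force between the fingers and cup below 0.05 N) or (linear speed of shaker above 0.75 m/s and contact force between the fingers and shaker below 0.05 N)).
It fails at once if the egg cup or the shaker is tipped over by more than 0.8 rad (angle between any of cup, shaker's own z axis and vertical above 0.8 rad).
It also fails if it takes over 69 s, if anything falls off the work surface, if the arm or the gripper's body presses on something with over 40 N, if the wrist force passes 120 N, or if a joint passes its speed limit or range.

## Working session

There is one attempt and no reset: what is moved stays moved. The work goes in short steps, Python scripts to look and compute and a tool call to move; the robot and the scene stay as the last step left them, time stands still between calls to the robot, and variables do not carry over. Pictures are saved under pics/ and viewed, at most 10 in all, crops included, and the job is handed in when it is done.

Besides the shell and the picture viewer there is one more tool, called after ">>>" as name([rows], argument=value, ...), one row to a line, values as JSON. apply_moves: Moves the arm, as the interface text tells. Its arguments: {"type":"object","properties":{"delta_pos":{"type":"array"},"twist":{"type":"array"},"gripper":{"type":"number"},"squeeze":{"type":"number"}},"required":["delta_pos","twist"]}

```bash
mkdir -p pics; ls; cat > h.py <<'E'
import numpy as np, cv2
from plant import robot
def cam(n,save=None):
    c=robot.read_camera(n)
    if save: cv2.imwrite(save,c["frame"][:,:,::-1])
    c["f"]=240/np.tan(np.radians(c["vertical_fov"])/2); c["R"]=np.array(c["R"]);c["t"]=np.array(c["t"])
    return c
def ray(c,u,v,z):
    d=c["R"].T@np.array([(u-c["cx"])/c["f"],(v-c["cy"])/c["f"],1]); o=-c["R"].T@c["t"]
    return o+d*(z-o[2])/d[2]
def proj(c,X):
    p=c["R"]@np.array(X)+c["t"]; return c["f"]*p[0]/p[2]+c["cx"],c["f"]*p[1]/p[2]+c["cy"]
E
python3 - <<'E'
from h import *
for n in("top","scene"):
    c=cam(n,f"pics/{n}0.png"); print(n,c["f"],c["cx"],c["cy"],(-c["R"].T@c["t"]).round(3),c["R"].round(3).tolist())
    np.savez(n+"0.npz",**c)
s=robot.read_state();print(s)
E
```

```text
pics
top 481.13240288780736 313.95824299277797 247.18406557217673 [0.398 0.051 1.13 ] [[-0.146, -0.989, 0.002], [-0.969, 0.142, -0.202], [0.2, -0.032, -0.979]]
scene 574.5968571467664 321.18202423054987 238.9960761271932 [1.521 0.233 0.792] [[-0.196, 0.981, -0.004], [0.587, 0.114, -0.802], [-0.786, -0.159, -0.598]]
{'t': 0.1, 'q': array([-1.25440136e+00,  1.31046780e-01,  1.48919140e+00, -2.02899653e-05,
        1.52298067e+00, -8.54361950e-02]), 'dq': array([ 0.00037989, -0.00305962, -0.00300352, -0.00270502,  0.00196787,
       -0.00053869]), 'joint_torque': array([ 1.47878829e-03, -5.61338711e+01, -4.93096340e+01,  7.70340697e-02,
        2.91517563e-02, -1.16393749e-04]), 'tool_pos': array([ 0.23450555, -0.55174956,  0.23650398]), 'orientation': array([-3.07681631e+00, -6.26636493e-01,  3.25783169e-04]), 'force': array([-0.50074795, -0.3349652 , -0.4656041 ]), 'wrist_torque': array([-0.03560875,  0.02470156,  0.02632825]), 'gripper_force': 0.0, 'opening': 0.09282153673087959}
```

View pics/top0.png

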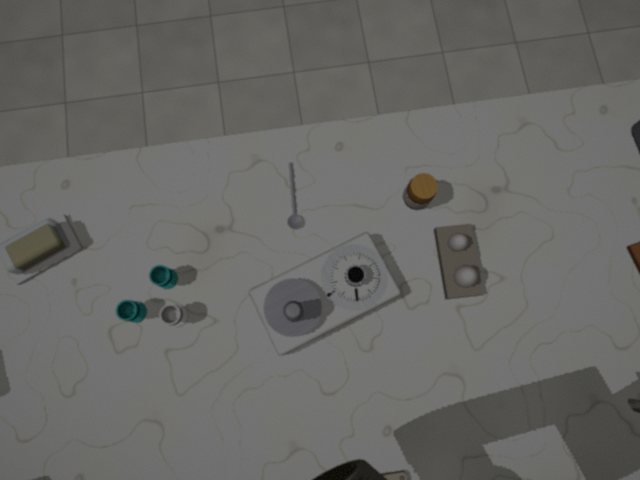

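View pics/scene0.png

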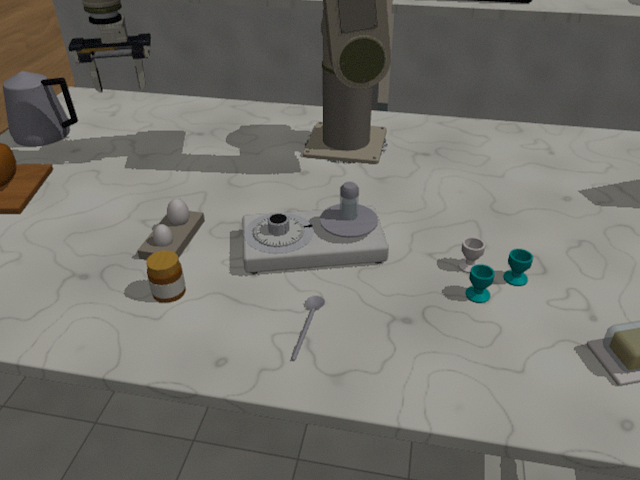

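Candidates for the cup in the top view are white at (172,314), turquoise at (163,276) and turquoise at (130,310); I choose the white one. For the egg, small is at (459,242) and big is at (467,275). The shaker is at (293,310), the knob at (356,275), the bar near (357,295) and the pointer at (331,294). I'll check these in one close crop.

```bash
python3 - <<'E'
from h import *
im=cv2.imread("pics/top0.png"); c=dict(np.load("top0.npz"))
def crop(u,v,w,h,s): return cv2.convertScaleAbs(cv2.resize(im[v:v+h,u:u+w],None,fx=s,fy=s,interpolation=cv2.INTER_CUBIC),alpha=1.4)
a=crop(240,220,180,140,4) #720x560
b1=crop(110,255,100,75,4)
b2=crop(425,215,65,90,4)
o=np.zeros((600,800,3),np.uint8)
a=crop(245,230,160,125,3);o[:375,:480]=a
o[:360,500:760]=b2
o[375:375+225,:300]=cv2.resize(b1,(300,225))
s=cv2.imread("pics/scene0.png")[180:310,430:560]; o[380:600,500:720]=cv2.resize(s,(220,220))
cv2.imwrite("pics/crop1.png",o)
for n,u,v,z in [("pan",294,306,.072),("knob",356,275,.086),("plate",354.5,276,.056),("shaker top",293,310,.153),("cup rim",172,314,.062),("egg",459,242,.04),("big",467,275,.04),("jam",423,187,.085),("spoon",294,195,0),("pointer",331,294,.05)]:
    p=ray(c,u,v,z); print(n,p.round(3),np.hypot(*p[:2]).round(3))
E
```

```text
pan [0.491 0.079 0.072] 0.497
knob [ 0.537 -0.065  0.086] 0.54
plate [ 0.539 -0.064  0.056] 0.543
shaker top [0.476 0.08  0.153] 0.482
cup rim [0.513 0.347 0.062] 0.62
egg [ 0.584 -0.319  0.04 ] 0.666
big [ 0.506 -0.321  0.04 ] 0.599
jam [ 0.714 -0.249  0.085] 0.756
spoon [0.765 0.044 0.   ] 0.767
pointer [ 0.507 -0.006  0.05 ] 0.507
```

View pics/crop1.png

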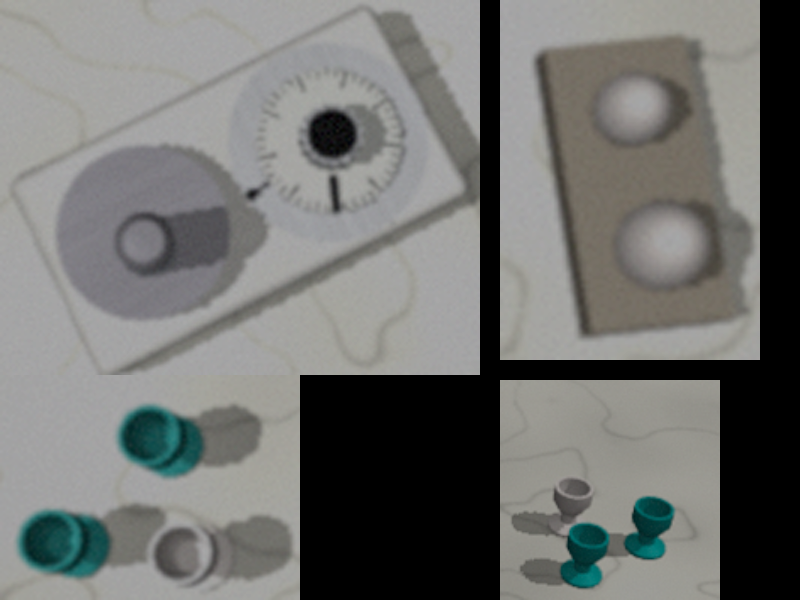

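The crop confirms the white cup at (171,314), the small egg at (458,242), the shaker at (293,310), the bar pointing down to about (357,301), and the pointer at 117°. That angle matches 100 g. Next is a planning helper.

```bash
cat >> h.py <<'E'
from scipy.spatial.transform import Rotation as Ro
def plan(x,y,z,ang=None):
    """delta in cm along tool axes; twist to bring finger line to world angle ang (deg)"""
    s=robot.read_state(); R=Ro.from_rotvec(s["orientation"]).as_matrix()
    d=R.T@(np.array([x,y,z])-s["tool_pos"])*100
    fa=np.degrees(np.arctan2(R[1,1],R[0,1]))
    tw=None if ang is None else -np.radians((ang-fa+90)%180-90)
    print("t",round(s["t"],2),"pos",s["tool_pos"].round(4),"finger",fa.round(1),"q6",s["q"][5].round(2),"delta",d.round(2),"twist",tw, "tilt",R[:,2].round(3))
E
python3 - <<'E'
from h import *
c=dict(np.load("top0.npz"));s=dict(np.load("scene0.npz"))
pts={"pan":(293,307.7,.072),"plate":(355.7,276,.056),"shakercap":(293.2,310.5,.153),"cup":(171,314.3,.062),"T1":(160,275,.062),"T2":(127,310,.062),"egg":(458.5,242,.039),"big":(466.3,276,.043),"zero_in":(356,289.3,.056),"zero_out":(357.3,300.8,.056)}
for n,(u,v,z) in pts.items():
    p=ray(c,u,v,z); print(n,p.round(4),"scene px",np.round(proj(s,p),1))
plan(.478,.08,.20)
E
```

```text
pan [0.4872 0.0818 0.072 ] scene px [347.2 217.6]
plate [ 0.5384 -0.0671  0.056 ] scene px [276.2 229.3]
shakercap [0.4747 0.0798 0.153 ] scene px [348.1 183. ]
cup [0.5127 0.3497 0.062 ] scene px [470.8 242.1]
T1 [0.6034 0.3665 0.062 ] scene px [479.9 270.2]
T2 [0.5362 0.4448 0.062 ] scene px [518.4 254.2]
egg [ 0.5845 -0.3181  0.039 ] scene px [161.6 234.8]
big [ 0.5034 -0.318   0.043 ] scene px [175.8 213.1]
zero_in [ 0.5086 -0.0628  0.056 ] scene px [281.5 221.8]
zero_out [ 0.4829 -0.0615  0.056 ] scene px [284.9 215.5]
t 0.1 pos [ 0.2345 -0.5517  0.2365] finger -67.0 q6 -0.09 delta [ 47.12 -48.61   3.73] twist None tilt [-0.001  0.002 -1.   ]
```

>>> apply_moves([
  [3.93,-4.05,0],
  [3.93,-4.05,0],
  [3.93,-4.05,0],
  [3.93,-4.05,0],
  [3.93,-4.05,0],
  [3.93,-4.05,0],
  [3.93,-4.05,0],
  [3.93,-4.05,0],
], twist=[0,0,0,0,0,0,0,0], gripper=8.0, squeeze=15)

```text
t: 1.1
tool_pos: [0.3975, -0.1293, 0.2373]
orientation: [3.078, 0.626, 0.0]
force: [0.8, -1.0, 0.1]
opening: 0.0803
gripper_force: 0.0
```

>>> apply_moves([
  [3.93,-4.05,0.9],
  [3.93,-4.05,0.9],
  [3.93,-4.05,0.9],
  [3.7,-4.05,0.9],
  [0,0,0],
  [0,0,0],
], twist=[0,0,0,0,0,0])

```text
t: 1.85
tool_pos: [0.4761, 0.0785, 0.201]
orientation: [3.078, 0.628, -0.002]
force: [-0.1, -0.1, -0.6]
opening: 0.0801
gripper_force: 0.0
```

```bash
python3 - <<'E'
from h import *
plan(.475,.080,.115)
c=cam("wrist","pics/w1.png"); print(c["f"],c["cx"],c["cy"],(-c["R"].T@c["t"]).round(3),proj(c,[.475,.08,.153]),proj(c,[.475,.08,.072]))
E
```

```text
t 1.85 pos [0.4761 0.0785 0.201 ] finger -66.9 q6 1.23 delta [-0.03 -0.18  8.6 ] twist None tilt [-0.001 -0.    -1.   ]
418.0460052678649 317.42719623178994 242.48790045399983 [0.553 0.111 0.348] (np.float64(314.9723503315018), np.float64(284.7423740794229)) (np.float64(315.76193796122845), np.float64(238.20213833603975))
```

View pics/w1.png

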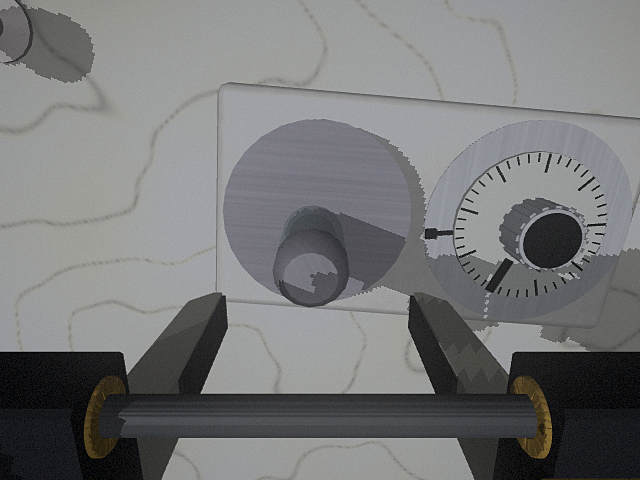

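The shaker's cap is at (310,275) and its base at (315,235), within about 3 mm of the estimate. The scale's pointer is at (438,233) and the bar at (498,275). Descend and grip.

>>> apply_moves([
  [0.15,-0.25,0],
  [0,0,3],
  [0,0,3],
  [0,0,2.5],
  [0,0,0],
], twist=[0,0,0,0,0])

```text
t: 2.52
tool_pos: [0.4753, 0.0806, 0.1147]
orientation: [-3.078, -0.624, 0.006]
force: [0.9, 0.6, -0.7]
opening: 0.08
gripper_force: 0.0
```

>>> apply_moves([
  [0,0,0],
  [0,0,0],
  [0,0,0],
  [0,0,0],
  [0,0,0],
  [0,0,0],
], twist=[0,0,0,0,0,0], gripper=3.0, squeeze=15)

```text
t: 3.28
tool_pos: [0.4771, 0.0816, 0.1165]
orientation: [3.078, 0.627, 0.001]
force: [-0.1, -0.2, -0.5]
opening: 0.0412
gripper_force: 15.0
```

>>> apply_moves([
  [0,0,-1],
  [0,0,-2],
  [0,0,-2],
  [0,0,-1],
  [0,0,0],
], twist=[0,0,0,0,0])

```text
t: 3.9
tool_pos: [0.4775, 0.0815, 0.1773]
orientation: [3.078, 0.627, 0.003]
force: [0.5, -0.3, -1.9]
opening: 0.0411
gripper_force: 15.0
```

```bash
python3 - <<'E'
from h import *
plan(.42,.24,.05)
E
```

```text
t 3.9 pos [0.4775 0.0815 0.1773] finger -67.0 q6 1.23 delta [  0.89 -16.84  12.72] twist None tilt [ 0.002  0.    -1.   ]
```

>>> apply_moves([
  [0.2,-3.4,0],
  [0.3,-5,0],
  [0.2,-5,0],
  [0.2,-3.4,0],
  [0,0,2],
  [0,0,3],
  [0,0,3],
], twist=[0,0,0,0,0,0,0])

```text
t: 4.78
tool_pos: [0.4188, 0.2396, 0.0947]
orientation: [3.078, 0.628, -0.002]
force: [0.7, 0.3, -0.9]
opening: 0.0412
gripper_force: 15.0
```

>>> apply_moves([
  [0,0,2],
  [0,0,1.5],
  [0,0,1],
  [0,0,0.3],
  [0,0,0],
  [0,0,0],
], twist=[0,0,0,0,0,0])

```text
t: 5.52
tool_pos: [0.4201, 0.2399, 0.0492]
orientation: [-3.078, -0.627, -0.002]
force: [-0.3, 0.7, -0.8]
opening: 0.0411
gripper_force: 15.0
```

>>> apply_moves([
  [0,0,0.2],
  [0,0,0.15],
  [0,0,0],
  [0,0,0],
], twist=[0,0,0,0])

```text
t: 6.02
tool_pos: [0.4196, 0.2397, 0.045]
orientation: [-3.078, -0.627, -0.0]
force: [0.5, 0.8, -0.3]
opening: 0.0411
gripper_force: 15.0
```

>>> apply_moves([
  [0,0,0.1],
  [0,0,0],
  [0,0,0],
], twist=[0,0,0])

```text
t: 6.4
tool_pos: [0.4198, 0.2398, 0.045]
orientation: [-3.078, -0.627, -0.0]
force: [-4.7, -1.8, 10.2]
opening: 0.0412
gripper_force: 15.0
```

Contact at z = 0.045. Release, rise, and plan to the cup.

>>> apply_moves([
  [0,0,-0.05],
  [0,0,0],
  [0,0,0],
  [0,0,0],
  [0,0,-2],
  [0,0,-4],
  [0,0,-4],
  [0,0,0],
], twist=[0,0,0,0,0,0,0,0], gripper=6.5)

```text
t: 7.4
tool_pos: [0.422, 0.2407, 0.1484]
orientation: [-3.077, -0.627, -0.011]
force: [-0.1, 0.4, 1.1]
opening: 0.0652
gripper_force: 0.0
```

```bash
python3 - <<'E'
from h import *
plan(.5127,.3497,.051,-35)
E
```

```text
t 7.4 pos [0.422  0.2407 0.1484] finger -67.0 q6 1.58 delta [12.54 -6.48  9.83] twist -0.5581016201842383 tilt [ 0.006  0.003 -1.   ]
```

>>> apply_moves([
  [4.2,-2.15,0],
  [4.2,-2.15,0],
  [4.1,-2.1,0],
  [0,0,0],
  [0,0,0],
  [0,0,0],
  [0,0,0],
  [0,0,0],
], twist=[0,0,0,-0.14,-0.14,-0.14,-0.14,0])

```text
t: 8.4
tool_pos: [0.5089, 0.3471, 0.143]
orientation: [2.786, 1.452, -0.003]
force: [0.0, 0.9, -0.9]
opening: 0.0651
gripper_force: 0.0
```

```bash
python3 - <<'E'
from h import *
plan(.5127,.3497,.051,-35)
c=cam("wrist","pics/w2.png"); print(proj(c,[.5127,.3497,.062]),proj(c,[.5127,.3497,0]))
s=cam("scene"); t=cam("top")
o=np.hstack([c["frame"],cv2.resize(s["frame"][150:330,380:540],(160*2,180*2)).repeat(1,0) if 0 else np.vstack([cv2.resize(s["frame"][150:270,380:540],(160,120)),np.zeros((360,160,3),np.uint8)])])
cv2.imwrite("pics/w2b.png",o[:,:,::-1])
E
```

```text
t 8.4 pos [0.5089 0.3471 0.143 ] finger -34.9 q6 1.13 delta [0.44 0.17 9.2 ] twist 0.000985522007913692 tilt [-0.002 -0.001 -1.   ]
(np.float64(321.641312059204), np.float64(255.06441412480123)) (np.float64(320.9856718086859), np.float64(226.7122411586351))
```

View pics/w2b.png

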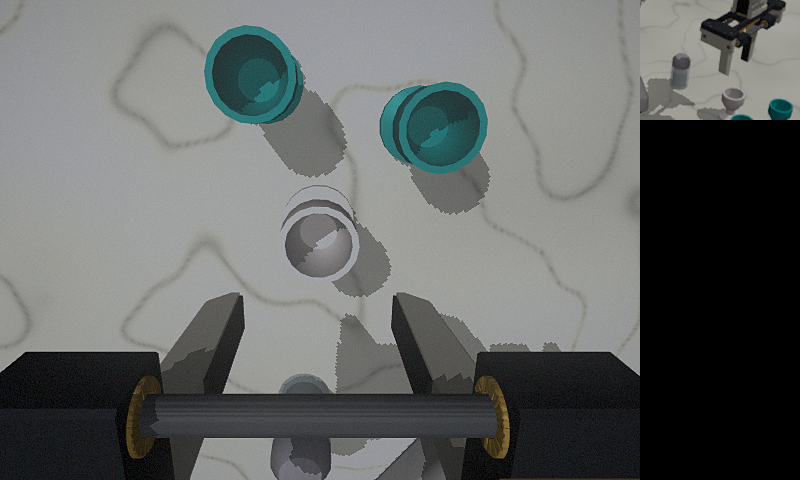

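The white cup's rim is centred at (320,243) and its foot at about (318,221). That is 5 mm further along tool x than the estimate, and the scene view agrees. The turquoise cups are at (250,75) and (442,128), clear of the fingers. The shaker is upright.

>>> apply_moves([
  [0.95,0.1,1],
  [0,0,3],
  [0,0,3],
  [0,0,2.2],
  [0,0,0],
  [0,0,0],
], twist=[0,0,0,0,0,0])

```text
t: 9.3
tool_pos: [0.5165, 0.3551, 0.0534]
orientation: [-2.785, -1.453, -0.002]
force: [-0.2, -0.1, 0.3]
opening: 0.0649
gripper_force: 0.0
```

>>> apply_moves([
  [0,0,0],
  [0,0,0],
  [0,0,0],
  [0,0,0],
  [0,0,0],
], twist=[0,0,0,0,0], gripper=3.5, squeeze=15)

```text
t: 9.93
tool_pos: [0.5164, 0.355, 0.0536]
orientation: [-2.785, -1.453, -0.003]
force: [-0.5, -1.2, 5.9]
opening: 0.0472
gripper_force: 15.0
```

```bash
python3 - <<'E'
from h import *
plan(.4872,.0818,.14)
c=cam("wrist","pics/w3.png"); s=cam("scene")
o=np.hstack([cv2.resize(c["frame"],(400,300)),cv2.resize(s["frame"][150:300,400:600],(400,300))])
cv2.imwrite("pics/w3b.png",o[:,:,::-1])
E
```

```text
t 9.93 pos [0.5164 0.355  0.0536] finger -34.9 q6 1.13 delta [-24.07  13.24  -8.67] twist None tilt [ 0.001  0.001 -1.   ]
```

View pics/w3b.png

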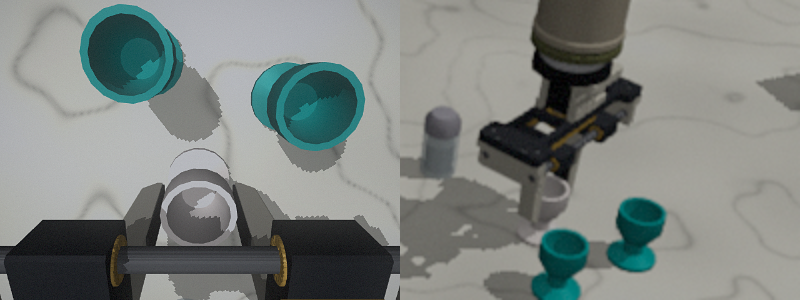

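The white cup is held upright at 47.2 mm opening, with the turquoise cups untouched. Lift and carry it to the pan.

>>> apply_moves([
  [0,0,-1],
  [0,0,-2.5],
  [0,0,-3],
  [0,0,-3],
  [0,0,-1.5],
  [-2,1.1,0],
  [-4,2.2,0],
  [-4.5,2.48,0],
], twist=[0,0,0,0,0,0,0,0])

```text
t: 11.02
tool_pos: [0.5024, 0.2345, 0.1618]
orientation: [-2.784, -1.455, 0.002]
force: [0.4, -0.7, -0.6]
opening: 0.0472
gripper_force: 15.0
```

>>> apply_moves([
  [-4.5,2.48,0],
  [-4.5,2.48,0],
  [-3,1.65,0],
  [-1.5,0.8,0],
  [0,0,0],
  [0,0,0],
], twist=[0,0,0,0,0,0])

```text
t: 11.78
tool_pos: [0.4868, 0.0833, 0.1624]
orientation: [-2.784, -1.454, -0.0]
force: [-0.4, 0.0, -1.0]
opening: 0.047
gripper_force: 15.0
```

```bash
python3 - <<'E'
from h import *
plan(.4872,.0818,.1296)
E
```

```text
t 11.78 pos [0.4868 0.0833 0.1624] finger -34.9 q6 0.67 delta [-0.1   0.12  3.28] twist None tilt [-0.     0.001 -1.   ]
```

>>> apply_moves([
  [-0.1,0.1,1],
  [0,0,1],
  [0,0,0.8],
  [0,0,0.4],
  [0,0,0.3],
  [0,0,0.2],
  [0,0,0],
  [0,0,0],
], twist=[0,0,0,0,0,0,0,0])

```text
t: 12.78
tool_pos: [0.4871, 0.0809, 0.1257]
orientation: [2.785, 1.453, 0.001]
force: [-0.0, -0.1, 0.7]
opening: 0.0475
gripper_force: 15.0
```

>>> apply_moves([
  [0,0,0],
  [0,0,0],
  [0,0,0],
  [0,0,0],
  [0,0,0],
  [0,0,-2],
  [0,0,-4],
  [0,0,-4],
], twist=[0,0,0,0,0,0,0,0], gripper=6.5)

```text
t: 13.78
tool_pos: [0.4865, 0.0809, 0.2262]
orientation: [-2.785, -1.453, 0.001]
force: [-0.0, 0.3, -0.1]
opening: 0.0653
gripper_force: 0.0
```

```bash
python3 - <<'E'
from h import *
plan(.5384,-.0671,.078)
E
```

```text
t 13.78 pos [0.4865 0.0809 0.2262] finger -34.9 q6 0.67 delta [-9.17 12.73 14.82] twist None tilt [-0.001 -0.    -1.   ]
```

>>> apply_moves([
  [-4.3,3.18,0],
  [-4.3,3.18,0],
  [-4.3,3.18,0],
  [-4.3,3.18,0],
  [0,0,0],
  [0,0,0],
], twist=[0,0,0,0,0,0])

```text
t: 14.52
tool_pos: [0.4928, -0.1326, 0.2253]
orientation: [-2.785, -1.452, -0.0]
force: [1.0, -0.9, 0.1]
opening: 0.0646
gripper_force: 0.0
```

```bash
python3 - <<'E'
from h import *
plan(.5384,-.0671,.078)
c=cam("wrist","pics/w4.png");np.savez("w4.npz",**c); print((-c["R"].T@c["t"]).round(3),proj(c,[.5384,-.0671,.056]),proj(c,[.5384,-.0671,.086]))
E
```

```text
t 14.53 pos [ 0.4928 -0.1326  0.2253] finger -34.9 q6 0.25 delta [ 7.980e+00 -1.000e-02  1.473e+01] twist None tilt [-0.     0.001 -1.   ]
[ 0.54  -0.064  0.373] (np.float64(318.53108785095696), np.float64(116.98018174270167)) (np.float64(318.5639180733151), np.float64(117.51372488772628))
```

View pics/w4.png

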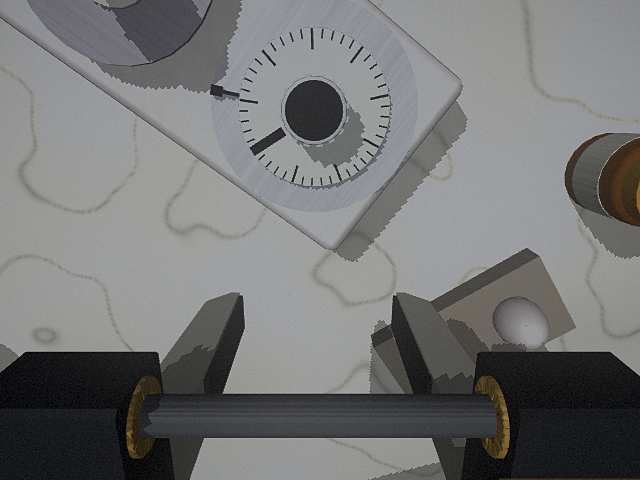

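The dial's centre is near (315,107), the bar's outer end near (252,152) and the pointer's inner tip near (240,95). Now I'll measure precisely and check the calibration against the fingertips.

```bash
python3 - <<'E'
from h import *
c=dict(np.load("w4.npz"))
R=Ro.from_rotvec([-2.785,-1.452,0]).as_matrix();T=np.array([.4928,-.1326,.2253])
for y in(-1,1): print("tip",np.round(proj(c,T+R@[0,y*.0323,.019]),1),np.round(proj(c,T+R@[-.0075,y*.0323,.019]),1),np.round(proj(c,T+R@[.0075,y*.0323,.019]),1))
g=cv2.cvtColor(c["frame"],cv2.COLOR_RGB2GRAY)
# dark blobs: bar, pointer, knob top
m=(g<60).astype(np.uint8)
n,l,st,ce=cv2.connectedComponentsWithStats(m[:260])
for i in range(1,n):
    if st[i,4]>60: print(st[i],ce[i].round(1))
im=c["frame"]
# tick marks & circle of plate edge: sample brightness radially
ci=np.array([315.5,107.])
sub=cv2.resize(im[10:200,200:410],None,fx=3.8,fy=3,interpolation=cv2.INTER_CUBIC)
for v in (56,107,150): print(v,g[v,222:262].tolist())
print(g[107,370:420].tolist())
print(g[15:45,330].tolist()); print(g[170:205,330].tolist())
t=dict(np.load("top0.npz")); gt=cv2.cvtColor(t["frame"],cv2.COLOR_RGB2GRAY)
n,l,st,ce=cv2.connectedComponentsWithStats((gt<50).astype(np.uint8)[230:350,250:410])
for i in range(1,n):
    if st[i,4]>5: 
        p=ce[i]+[250,230]; print("top",st[i],p.round(1),ray(t,*p,.086 if st[i,4]>80 else .056).round(4))
E
```

```text
tip [245.6 310.7] [246.4 326. ] [244.7 295. ]
tip [392.6 310.6] [391.7 325.9] [393.5 294.9]
[152   0  61  63 149] [188.5  33.8]
[ 285   80   58   61 2743] [313.5 110. ]
[210  84  29  13 183] [220.7  91. ]
[250 128  36  27 346] [267.4 141. ]
[565 133  48  76 519] [576.8 166.4]
[ 599  138   41   89 2462] [621.2 184.7]
56 [92, 105, 103, 98, 104, 164, 156, 152, 152, 152, 150, 155, 153, 150, 147, 151, 153, 154, 158, 152, 151, 155, 152, 149, 148, 151, 147, 151, 148, 154, 147, 149, 151, 154, 145, 153, 155, 153, 151, 155]
107 [151, 150, 150, 154, 149, 146, 143, 153, 150, 152, 148, 146, 156, 151, 157, 151, 155, 162, 159, 155, 156, 155, 157, 153, 159, 154, 159, 156, 158, 156, 156, 159, 155, 155, 152, 154, 158, 156, 155, 157]
150 [152, 152, 150, 151, 150, 149, 151, 149, 146, 146, 144, 145, 145, 148, 147, 154, 151, 144, 146, 150, 154, 149, 151, 149, 149, 151, 151, 153, 160, 89, 42, 50, 54, 49, 48, 53, 53, 49, 46, 42]
[155, 155, 160, 158, 159, 156, 158, 155, 158, 155, 158, 78, 129, 129, 133, 176, 170, 172, 173, 160, 86, 163, 157, 149, 150, 146, 147, 149, 153, 152, 152, 152, 147, 148, 148, 144, 140, 149, 144, 145, 150, 146, 142, 145, 146, 153, 154, 152, 156, 156]
[142, 144, 143, 144, 144, 146, 146, 145, 146, 144, 144, 149, 144, 152, 112, 160, 156, 156, 157, 158, 156, 161, 162, 159, 160, 157, 158, 154, 154, 154]
[156, 156, 158, 161, 160, 118, 89, 54, 41, 23, 51, 86, 80, 173, 123, 102, 102, 99, 105, 155, 148, 145, 147, 147, 144, 148, 152, 151, 144, 144, 146, 143, 145, 144, 147]
top [ 98  37  16  16 200] [355.3 274.3] [ 0.5383 -0.0636  0.086 ]
top [105  59   3  11  19] [356.1 294.2] [ 0.4979 -0.0613  0.056 ]
top [78 63  3  3  7] [329. 294.] [ 0.507  -0.0014  0.056 ]
top [44 72 10 19 57] [299.8 311.4] [0.4782 0.0685 0.056 ]
```

```bash
python3 - <<'E'
from h import *
from scipy.optimize import least_squares
c=dict(np.load("w4.npz")); g=cv2.cvtColor(c["frame"],cv2.COLOR_RGB2GRAY)
m=(g<75).astype(np.uint8); n,l,st,ce=cv2.connectedComponentsWithStats(m[:260])
def blob(u,v):
    i=min(range(1,n),key=lambda i:np.hypot(*(ce[i]-[u,v]))+(st[i,4]<60)*999)
    ys,xs=np.nonzero(l==i); return np.array([ray(c,x,y,.056)[:2] for x,y in zip(xs,ys)])
bar=blob(267,141); ptr=blob(221,91)
P=[ray(c,u,v,.056)[:2] for u,v in [(390.8,107),(330,28.6),(240,95.5),(251.5,152)]]
r=least_squares(lambda p:[np.hypot(*(q-p))-.055 for q in P],[.54,-.06]); C=r.x; print("centre",C.round(4),r.fun.round(4))
for C in (C,np.array([.539,-.062])):
  for nme,B in(("bar",bar),("ptr",ptr)):
    d=B-C; rr=np.hypot(*d.T); mdir=d.mean(0); _,_,V=np.linalg.svd(B-B.mean(0)); ax=V[0]*np.sign(V[0]@mdir)
    print(nme,"r",rr.min().round(4),rr.max().round(4),"ang",np.degrees(np.arctan2(mdir[1],mdir[0])).round(1),"axis",np.degrees(np.arctan2(ax[1],ax[0])).round(1))
plan(.539,-.062,.078)
E
```

```text
centre [ 0.5384 -0.0625] [-0.0002  0.0002 -0.0003  0.0002]
bar r 0.027 0.0547 ang 175.6 axis 176.6
ptr r 0.056 0.0761 ang 133.3 axis 133.4
bar r 0.0276 0.0553 ang 176.4 axis 176.6
ptr r 0.0561 0.0761 ang 133.9 axis 133.4
t 14.57 pos [ 0.4928 -0.1321  0.2253] finger -34.9 q6 0.25 delta [ 8.38 -0.21 14.73] twist None tilt [-0.     0.001 -1.   ]
```

The centre is (0.5384, -0.0625), with residuals under 0.3 mm. The zero mark is at about 176.2° and the pointer at 133.5°, so the knob turns 0.745 rad clockwise (positive twist).

>>> apply_moves([
  [4.15,-0.1,3],
  [4.15,-0.1,3],
  [0,0,3.5],
  [0,0,2.5],
  [0,0,1.5],
  [0,0,1.2],
  [0,0,0],
  [0,0,0],
], twist=[0,0,0,0,0,0,0,0])

```text
t: 15.58
tool_pos: [0.5394, -0.0638, 0.0795]
orientation: [2.784, 1.453, 0.002]
force: [0.2, 0.5, -0.4]
opening: 0.065
gripper_force: 0.0
```

>>> apply_moves([
  [0,0,0],
  [0,0,0],
  [0,0,0],
  [0,0,0],
  [0,0,0],
], twist=[0,0,0,0,0], gripper=3.5, squeeze=15)

```text
t: 16.2
tool_pos: [0.5382, -0.0632, 0.0788]
orientation: [-2.784, -1.453, 0.001]
force: [-4.6, 2.9, 5.4]
opening: 0.0437
gripper_force: 15.0
```

```bash
python3 - <<'E'
from h import *
plan(.5384,-.0625,.078)
E
```

```text
t 16.2 pos [ 0.5382 -0.0632  0.0788] finger -34.9 q6 0.4 delta [ 0.07 -0.02  0.08] twist None tilt [-0.001  0.001 -1.   ]
```

>>> apply_moves([
  [0,0,0],
  [0,0,0],
  [0,0,0],
  [0,0,0],
  [0,0,0],
  [0,0,0],
  [0,0,0],
  [0,0,0],
], twist=[0.125,0.125,0.125,0.125,0.125,0.12,0,0])

```text
t: 17.2
tool_pos: [0.5376, -0.0624, 0.0787]
orientation: [-3.121, -0.34, 0.004]
force: [-6.9, 6.6, 9.7]
opening: 0.0437
gripper_force: 15.0
```

>>> apply_moves([
  [0,0,0],
  [0,0,0],
  [0,0,0],
  [0,0,-2],
  [0,0,-4],
  [0,0,-5],
  [-3.5,0,-3.5],
  [-3,0,0],
], twist=[0,0,0,0,0,0,0,0], gripper=6.5)

```text
t: 18.2
tool_pos: [0.4765, -0.0784, 0.2274]
orientation: [3.121, 0.34, 0.01]
force: [0.8, 0.4, -0.6]
opening: 0.0653
gripper_force: 0.0
```

```bash
python3 - <<'E'
from h import *
c=cam("wrist","pics/w5.png");np.savez("w5.npz",**c); t=cam("top","pics/top1.png")
plan(.583,-.322,.046,90)
g=cv2.cvtColor(c["frame"],cv2.COLOR_RGB2GRAY); C=np.array([.5384,-.0625]); print(proj(c,[*C,.056]))
m=(g<75).astype(np.uint8); n,l,st,ce=cv2.connectedComponentsWithStats(m)
for i in range(1,n):
    if st[i,4]<60: continue
    ys,xs=np.nonzero(l==i); B=np.array([ray(c,x,y,.056)[:2] for x,y in zip(xs,ys)]); d=B-C; rr=np.hypot(*d.T)
    if rr.max()>.1: continue
    _,_,V=np.linalg.svd(B-B.mean(0)); ax=V[0]*np.sign(V[0]@d.mean(0))
    print(ce[i].round(),len(xs),rr.min().round(4),rr.max().round(4),"ang",np.degrees(np.arctan2(d.mean(0)[1],d.mean(0)[0])).round(1),np.degrees(np.arctan2(ax[1],ax[0])).round(1))
E
```

```text
t 18.3 pos [ 0.474  -0.0783  0.2243] finger -77.6 q6 1.08 delta [ 5.41 26.12 17.86] twist 0.21583373398488254 tilt [ 0.001 -0.001 -1.   ]
(np.float64(314.3994774498123), np.float64(139.9947948177732))
[313. 142.] 2528 0.0003 0.0231 ang 160.2 -139.6
[258. 175.] 482 0.0276 0.0763 ang 133.3 133.3
```

View pics/w5.png

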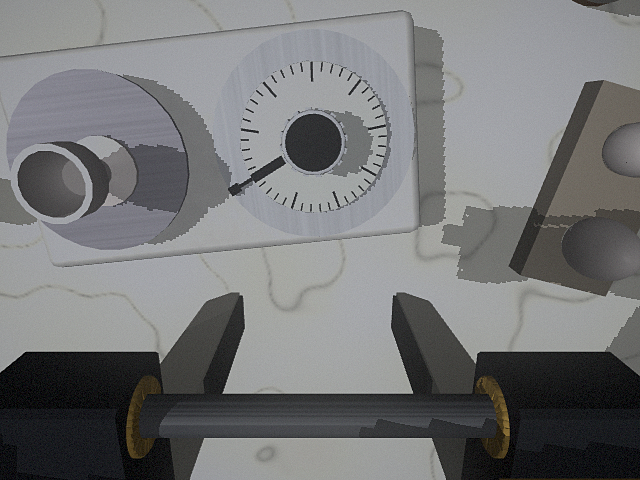

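The bar now lies in line with the pointer at (258,175), both along 133.3°, so the dial reads zero with the cup on the pan and the knob let go. Next is the egg.

>>> apply_moves([
  [-0.1,4.96,0],
  [-0.1,4.96,0],
  [-0.1,4.96,0],
  [-0.1,4.96,0],
  [-0.1,4.96,0],
  [0,0,0],
  [0,0,0],
  [0,0,0],
], twist=[0,0,0,0,0,0.108,0.108,0])

```text
t: 19.3
tool_pos: [0.5239, -0.321, 0.2225]
orientation: [-3.141, -0.002, 0.001]
force: [0.8, 0.3, 0.1]
opening: 0.0647
gripper_force: 0.0
```

```bash
python3 - <<'E'
from h import *
c=cam("wrist","pics/w6.png");np.savez("w6.npz",**c)
plan(.583,-.322,.046,90)
E=[.583,-.322]
print(proj(c,[*E,.039]),proj(c,[*E,.068]),(-c["R"].T@c["t"]).round(3))
d=dict(np.load("w5.npz"));print("cup rim",ray(d,52,182,.1347).round(4))
E
```

```text
t 19.35 pos [ 0.5239 -0.3209  0.2227] finger -89.8 q6 0.93 delta [ 5.92  0.14 17.67] twist 0.0031290435976223524 tilt [-0.001  0.001 -1.   ]
(np.float64(319.4152007539068), np.float64(143.74992056042635)) (np.float64(319.53647714899444), np.float64(146.83239442601393)) [ 0.607 -0.321  0.37 ]
cup rim [0.4876 0.0806 0.1347]
```

View pics/w6.png

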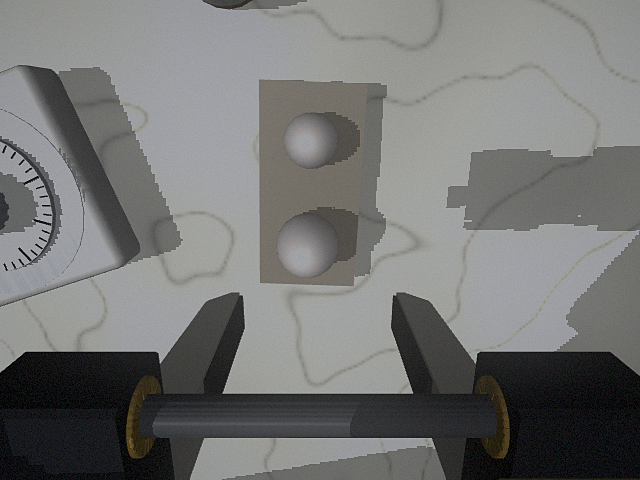

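The small egg is at (311,140) and the big egg at (308,244). The small egg is therefore at about (0.586, -0.3155), and the cup at (0.4876, 0.0806).

>>> apply_moves([
  [3.1,-0.27,0],
  [3.1,-0.27,0],
  [0,0,4],
  [0,0,4],
  [0,0,4],
  [0,0,2],
  [0,0,0],
  [0,0,0],
], twist=[0,0,0,0,0,0,0,0])

```text
t: 20.35
tool_pos: [0.5869, -0.3162, 0.0856]
orientation: [3.14, 0.002, 0.004]
force: [0.8, -0.3, 1.0]
opening: 0.0653
gripper_force: 0.0
```

```bash
python3 - <<'E'
from h import *
plan(.586,-.3155,.047,90)
c=cam("wrist"); t=cam("top")
print(proj(c,[.586,-.3155,.039]))
cv2.imwrite("pics/w7.png",np.hstack([cv2.resize(c["frame"],(400,300)),cv2.resize(t["frame"][200:320,400:560],(400,300))])[:,:,::-1])
E
```

```text
t 20.35 pos [ 0.5869 -0.3162  0.0856] finger -89.9 q6 1.0 delta [-0.1  -0.07  3.86] twist 0.0013701806172714932 tilt [ 0.002 -0.002 -1.   ]
(np.float64(316.60711935300344), np.float64(286.6656782400552))
```

View pics/w7.png

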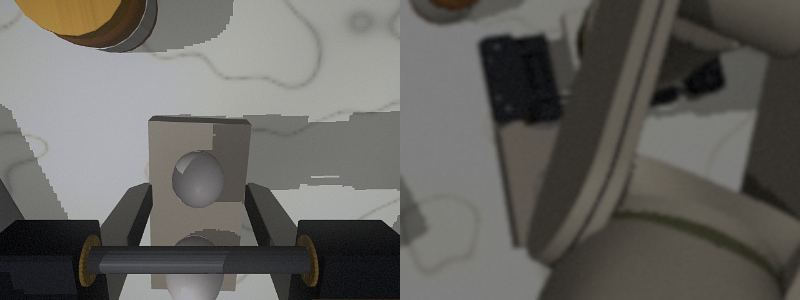

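The egg is at (317,289) in full pixels, within 2 px of the prediction. It sits between the fingers and the big egg is clear.

>>> apply_moves([
  [0,0,1.5],
  [0,0,1.5],
  [0,0,0.7],
  [0,0,0],
  [0,0,0],
], twist=[0,0,0,0,0])

```text
t: 21.08
tool_pos: [0.5859, -0.3156, 0.0467]
orientation: [3.141, 0.001, 0.001]
force: [0.8, 0.6, 0.0]
opening: 0.0651
gripper_force: 0.0
```

>>> apply_moves([
  [0,0,0],
  [0,0,0],
  [0,0,0],
  [0,0,0],
  [0,0,0],
  [0,0,0],
], twist=[0,0,0,0,0,0], gripper=3.2, squeeze=10)

```text
t: 21.82
tool_pos: [0.5859, -0.3156, 0.0467]
orientation: [3.141, 0.001, 0.001]
force: [0.2, -0.6, 3.2]
opening: 0.0417
gripper_force: 10.0
```

>>> apply_moves([
  [0,0,-1],
  [0,0,-2],
  [0,0,-3],
  [0,0,-4],
  [0,0,-4],
  [0,0,-2],
  [0,0,0],
  [0,0,0],
], twist=[0,0,0,0,0,0,0,0])

```text
t: 22.82
tool_pos: [0.5849, -0.315, 0.2044]
orientation: [-3.14, -0.001, 0.004]
force: [0.7, -0.3, -1.5]
opening: 0.0419
gripper_force: 10.0
```

```bash
python3 - <<'E'
from h import *
plan(.4876,.0806,.20)
c=cam("wrist"); s=cam("scene")
cv2.imwrite("pics/w8.png",np.hstack([cv2.resize(c["frame"],(400,300)),cv2.resize(s["frame"][100:280,80:320],(400,300))])[:,:,::-1])
E
```

```text
t 22.82 pos [ 0.5849 -0.315   0.2044] finger -90.0 q6 1.0 delta [ -9.7  -39.56   0.52] twist None tilt [-0.002  0.002 -1.   ]
```

View pics/w8.png

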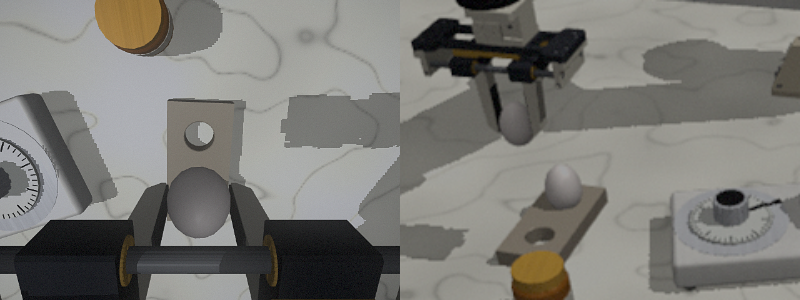

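The egg is held between the pads and looks upright. The big egg is unmoved in the tray. Carry it over the cup.

>>> apply_moves([
  [-0.5,-2,0],
  [-0.8,-3.3,0],
  [-1.1,-4.5,0],
  [-1.1,-4.5,0],
  [-1.1,-4.5,0],
  [-1.1,-4.5,0],
  [-1.1,-4.5,0],
  [-1.1,-4.5,0],
], twist=[0,0,0,0,0,0,0,0])

```text
t: 23.92
tool_pos: [0.5051, 0.0089, 0.2049]
orientation: [-3.141, -0.001, 0.004]
force: [0.5, 0.1, -0.6]
opening: 0.0422
gripper_force: 10.0
```

>>> apply_moves([
  [-0.9,-3.6,0],
  [-0.6,-2.4,0],
  [-0.3,-1.2,0],
  [0,0,0],
  [0,0,0],
  [0,0,0],
], twist=[0,0,0,0,0,0])

```text
t: 24.68
tool_pos: [0.4886, 0.0786, 0.2063]
orientation: [3.141, -0.001, -0.0]
force: [0.3, 0.7, -0.3]
opening: 0.0422
gripper_force: 10.0
```

```bash
python3 - <<'E'
from h import *
plan(.4876,.0806,.157)
s=cam("scene"); c=cam("wrist"); np.savez("s9.npz",**s)
x=robot.read_state()["tool_pos"]; cu=np.array([.4876,.0806,.0727])
P=lambda p:np.round(proj(s,p),1)
print("egg exp bottom,mid,top",P(x-[0,0,.037]),P(x-[0,0,.01]),P(x+[0,0,.021]),"cup rim",P(cu+[0,0,.062]))
cv2.imwrite("pics/w9.png",np.hstack([cv2.resize(c["frame"],(400,300)),cv2.resize(s["frame"][130:250,280:440],(400,300))])[:,:,::-1])
E
```

```text
t 24.68 pos [0.4886 0.0786 0.2063] finger -90.0 q6 1.63 delta [-0.1  -0.2   4.93] twist None tilt [-0. -0. -1.]
egg exp bottom,mid,top [346.8 179.6] [347.1 168.4] [347.4 155.1] cup rim [347.3 193.5]
```

View pics/w9.png

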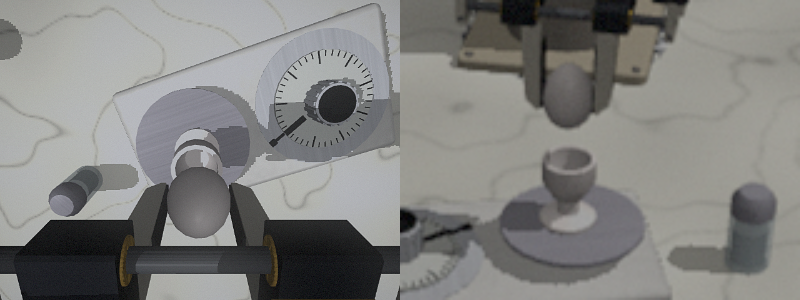

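The egg hangs upright above the cup: its bottom is at scene pixel (349,181), above the cup rim at (348,193). The dial still reads zero and the shaker is standing. That makes 12 pictures viewed, over the limit of 10, so from here I check by numbers only.

>>> apply_moves([
  [-0.1,-0.2,1],
  [0,0,1.5],
  [0,0,1],
  [0,0,0.6],
  [0,0,0.4],
  [0,0,0.2],
  [0,0,0],
  [0,0,0],
], twist=[0,0,0,0,0,0,0,0])

```text
t: 25.78
tool_pos: [0.4876, 0.0814, 0.1598]
orientation: [-3.142, -0.001, -0.001]
force: [-0.4, -0.0, -0.3]
opening: 0.0419
gripper_force: 10.0
```

>>> apply_moves([
  [0,0,0.2],
  [0,0,0.2],
  [0,0,0],
  [0,0,0],
], twist=[0,0,0,0])

```text
t: 26.28
tool_pos: [0.4874, 0.0814, 0.1555]
orientation: [3.142, 0.001, 0.0]
force: [0.3, 0.2, 1.0]
opening: 0.0417
gripper_force: 10.0
```

```bash
cat > ptr.py <<'E'
from h import *
plan(.4876,.0806,.155)
c=cam("wrist","pics/w%d.png"%(robot.read_state()["t"]*100)); C=np.array([.5384,-.0625])
g=cv2.cvtColor(c["frame"],cv2.COLOR_RGB2GRAY)
n,l,st,ce=cv2.connectedComponentsWithStats((g<75).astype(np.uint8))
for i in range(1,n):
    if st[i,4]<40: continue
    ys,xs=np.nonzero(l==i); B=np.array([ray(c,x,y,.056)[:2] for x,y in zip(xs,ys)]); d=B-C; rr=np.hypot(*d.T)
    if rr.max()>.1 or rr.min()<.01: continue
    print(ce[i].round(),len(xs),rr.min().round(4),rr.max().round(4),"ang",np.degrees(np.arctan2(d.mean(0)[1],d.mean(0)[0])).round(1))
E
python3 ptr.py
```

```text
t 26.27 pos [0.4874 0.0814 0.1555] finger -90.0 q6 1.63 delta [0.02 0.08 0.05] twist None tilt [ 0. -0. -1.]
[556.  85.] 72 0.041 0.0535 ang 14.7
[614.  92.] 81 0.0404 0.0534 ang -25.6
[503. 120.] 65 0.0414 0.0541 ang 54.7
[449. 148.] 283 0.0563 0.0772 ang 79.9
[481. 175.] 57 0.0417 0.0546 ang 94.3
[501. 214.] 648 0.0273 0.0569 ang 129.3
[547. 201.] 341 0.016 0.0277 ang 161.4
[594. 234.] 67 0.0409 0.0542 ang -147.1
[541. 246.] 63 0.0414 0.0545 ang 173.2
```

The pointer is at about 80°, so the pan carries the egg's weight and is pushed about 0.3 mm too deep. Release.

>>> apply_moves([
  [0,0,-0.03],
  [0,0,0],
  [0,0,0],
  [0,0,0],
  [0,0,0],
  [0,0,0],
], twist=[0,0,0,0,0,0], gripper=7.0)

```text
t: 27.08
tool_pos: [0.4874, 0.0815, 0.1557]
orientation: [3.142, 0.001, 0.0]
force: [-0.2, -1.1, -0.3]
opening: 0.0704
gripper_force: 0.0
```

>>> apply_moves([
  [0,0,-1],
  [0,0,-2],
  [0,0,-3],
  [0,0,-3],
  [0,0,0],
], twist=[0,0,0,0,0])

```text
t: 27.7
tool_pos: [0.4891, 0.0816, 0.2494]
orientation: [-3.141, -0.001, -0.009]
force: [0.3, -0.3, 0.2]
opening: 0.0697
gripper_force: 0.0
```

>>> apply_moves([
  [-2,2,-0.5],
  [-2,4,0],
  [-2,4,0],
  [-1,4,0],
  [0,0,0],
  [0,0,0],
  [0,0,0],
  [0,0,0],
], twist=[0,0,0,0,0,0,0,0])

```text
t: 28.7
tool_pos: [0.4177, -0.0578, 0.2506]
orientation: [-3.141, -0.004, 0.0]
force: [-0.0, -0.4, -0.5]
opening: 0.0698
gripper_force: 0.0
```

```bash
python3 ptr.py; python3 - <<'E'
from h import *
s=cam("scene","pics/sc9.png"); P=lambda p:np.round(proj(s,p),1)
cu=np.array([.4876,.0806,.0703])
print("exp egg top",P(cu+[0,0,.106]),"rim",P(cu+[0,0,.062]))
r=cv2.cvtColor(s["frame"],cv2.COLOR_RGB2GRAY)
print("\n".join(" ".join("%3d"%v for v in row) for row in r[160:216:3,322:374:3]))
c=s; # shaker column
print(P([.42,.24,0]),P([.42,.24,.081]))
E
```

```text
t 28.7 pos [ 0.4177 -0.0578  0.2506] finger -89.9 q6 1.31 delta [  7.03 -13.82   9.56] twist None tilt [-0.  0. -1.]
[271.  18.] 42 0.0416 0.0545 ang 54.6
[234.  52.] 183 0.0562 0.0757 ang 86.1
[286.  98.] 332 0.0274 0.0554 ang 133.3
exp egg top [347.8 176.7] rim [347.3 194.5]
110 104  53  68  60  83  64  60  64  66  62  66  63  70  69  74  89  99
138 159 157 160 148 137 152 120 132 110 138 141 137 114 126 123  77  64
156 157 157 158 157 152 146 154 157 156 155 154 148 137 153 153 152 154
155 155 154 155 155 155 154 140 155 154 158 155 156 152 139 151 154 152
152 152 154 152 152 153 153 147 150 156 155 156 156 154 146 145 151 151
151 153 151 142 143 146 145 144 154 148 154 157 154 158 154 145 149 151
151 152 150 143 151 152 155 119 148 159 153 155 154 155 154 153 150 144
150 150 143 152 150 150 112 116 139 158 154 146 153 153 152 152 150 150
150 143 147 150 152 154  89 111 130 146 142 136 155 153 153 151 151 149
150 153 149 150 149 142  88 103 119 130 134 130 154 150 152 151 151 150
150 151 148 150 150 140  87  94 107 118 125 125 149 152 151 152 149 149
151 150 151 150 149 112  78  89  98 109 114 109 155 153 152 150 150 149
150 149 144 141 139  81  69  82  87  93  97  96 147 154 154 153 151 153
145 151 152 149 149  59  86 117 133 134 132 116 127 151 152 151 150 152
151 151 153 152 152  55  76  80  85  95  99  96 131 153 151 151 152 151
151 151 152 151 138 116  76  79  83  85  91  95 118 137 151 145 140 152
152 145 122 112 110 109  88  77  82  81  76 109 109 110 112 121 150 149
145  96  97  98  96 113 109  70  67  69 128 106 111 111 110 109 109 142
 67  73  71  73  73 100 107  77  89 115 158 156 107 109 111 113 113 113
[418.2 234.4] [421.7 205.3]
```

The bar is at 133.3° and the pointer at 86.1°, a difference of 47.2° against 48° for 60 g. The egg stands upright in the cup, centred at u ≈ 347 with its top at v ≈ 178 as expected. Hand in.

```bash
python3 -c "
from plant import robot
print(robot.close_job())"
```

```text
the job is handed in; nothing more can be done
None
```

The small egg stands in the cup on the tared scale, with the pointer about 1° from the 60 g mark, and the job was handed in at about 29 s with no verdict returned; I viewed 12 pictures, two over the limit of 10.

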